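Tidy up after the drawing class

ROBOT

A 6-joint arm with a two-finger parallel gripper is mounted at the origin on the work surface. World frame = base frame: x ahead of the robot, y to its left, z up, the work surface at z = 0. Lengths are in m, angles in rad, forces in N, time in s.
With the tool pointing down it reaches from about 0.275 to 0.825 m from the base axis. Payload 5.2 kg.
Tool frame: the origin (TCP) lies midway between the tips of the shut fingers; the grasp point (between the pads) lies 19 mm behind it; x points along the fingers, y is the direction in which the jaws open and shut, and the axes are right-handed (so a half turn about x gives the same grasp; the last joint's range is limited). The gripper opens to 93 mm and grips with 3 to 60 N. Pads are 15 mm wide; open, the fingers measure 128 mm over their backs; the gripper's body (75 mm by 188 mm) begins 65 mm behind the grasp point.
Start: joints at [-1.378, 0.259, 1.535, -0, 1.348, -0.203], TCP at [0.212, -0.507, 0.185] pointing down, gripper open.
Joint ranges: [-3.14, 3.14], [-0.91, 2.08], [0.19, 2.58], [-1.22, 4.36], [0.22, 2.71], [-3.12, 3.12]. Speed limits (rad/s): [2.57, 2.57, 3.14, 3.14, 3.14, 3.14].

INTERFACE

Orientations are given as a rotation vector (axis times angle).
In Python, from workcell import get_obs, grab_frame, finish_job gives the robot as it stands.
- The arm moves only by the tool carry_out, never from a script. Its arguments are lists of equal length, an entry for each row: "offset": the shift along the tool's x, y, z scaled (see below), a list of three; "dr": the turn, a rotation vector about the tool's x, y, z scaled (see below), a list of three. In form: {"offset": [[x, y, z], ...], "dr": [[rx, ry, rz], ...]}. A call has 1 to 12 rows; each row is the pose to reach, as a shift and turn from the pose measured when the call began, along the tool's axes at that moment; what a row does not reach only later rows make up. The controller multiplies each number of a shift by 0.75 m and each number of a turn by 90 degrees. A row lasts 1/8 s, in which the tool goes at most 62.5 mm and 10.7 degrees, less where a joint would pass 70% of its speed; a pose out of reach is approached as far as the arm can. A call with a number of a shift or a turn outside -1 to 1 is refused whole. A call with a gripper value outside its range is refused whole. "fingers" is the opening, from 0 (shut) to 1 (fully open), set as the call begins (left out, the last holds). The fingers move at their own pace and stop on an object; the grip force is fixed at half the most. Time passes only in rows, so rows that repeat a pose let the fingers close. It gives the time, the measured TCP pose, the force and the opening at its end, in the units of the state.
- get_obs(): the state, without advancing time (a new reading comes with each control period).
- grab_frame(name): name is "side" or "top" or "wrist"; returns a dict with "color" (400x640x3 uint8, red, green, blue), "fx", "fy", "cx", "cy" (pixels), "R" (3x3) and "t" (3): a world point X has camera coordinates R X + t. Camera axes: x right, y down, z forward; pixel columns grow to the right and rows downward; lengths in m; the calibration is good to about 2 mm. The wrist camera is an equidistant fisheye: a pixel r from the principal point sees the ray r / f radians off the axis. A picture is of the moment at which its call begins. There is no depth.
- finish_job(): hands the job in, once; it reports no verdict.
The state is a dict: "time": time; "q": joint angles; "joint_vel": joint speeds; "joint_torque": joint torques, N m; "ee_pos": TCP position; "tool_rot": TCP orientation; "ft_force": force on the tool from outside, world axes, zero at the start; "torque": the same for the moment, N m; "width": finger opening in m.
Only numpy, scipy, OpenCV 4.12 (cv2) and the standard library are available. Lean on these libraries where they do the work, as an engineer would, in place of code of your own. Each camera call takes 0.05 s, during which the arm holds its last target. There are 200 camera calls.

TASK

Tidy the drawing table: lay both flat pencils flat in the long tray, lengthwise and side by side on its floor, lay both erasers flat on the floor of the square tray, and stand the ink jar upright in the small round dish. Keep the ink jar from tipping over at any time, and leave the pencil sharpener and the binder clip lying where they are.

Things in the scene. Friction and masses are not known exactly. Their poses are not given: they have to be found in the camera images.
- pencil_a_mid (a point): flat sketching pencil, dark wood body with a bare wood and black point, 150 long x 15 wide x 9 mm thick, about 20 g, lying on its broad side; the point is at its middle, half-way up (4.5 mm above what it lies on); x runs along its length towards the sharpened end, z up. The two pencils are alike.
- pencil_b_mid (a point): flat sketching pencil, dark wood body with a bare wood and black point, 150 long x 15 wide x 9 mm thick, about 20 g, lying on its broad side; the point is at its middle, half-way up (4.5 mm above what it lies on); x runs along its length towards the sharpened end, z up. The two pencils are alike.
- eraser_a_mid (a point): eraser, white block in a brown card sleeve, 55 long (x) x 24 wide (y) x 14 mm thick (z), about 30 g, lying flat; the point is at its centre, 7 mm above what it lies on. The two erasers are alike.
- eraser_b_mid (a point): eraser, white block in a brown card sleeve, 55 long (x) x 24 wide (y) x 14 mm thick (z), about 30 g, lying flat; the point is at its centre, 7 mm above what it lies on. The two erasers are alike.
- ink_jar_mid (a point): ink jar of amber glass with black screw cap, round, 46 mm in diameter and 60 mm tall, about 130 g, standing; the point is at its centre, 30 mm above what it stands on; z along its axis, up.
- long_tray: long pencil tray of pale wood, fixed to the table, outside 118 (x) x 190 (y) x 16 mm high, open top, walls and floor 4 mm thick; origin under its centre at table height, long side along its y, z up.
- square_tray: square eraser tray of steel, fixed to the table, outside 130 x 130 x 16 mm high, open top, walls and floor 4 mm thick; origin under its centre at table height, sides along its x and y.
- round_dish: small round white dish for the ink jar, fixed to the table, outside diameter 84 mm, inside diameter 76 mm, rim 13 mm high, floor 4 mm thick; origin under its centre at table height.
- sharpener_mid (a point): small metal pencil sharpener, 30 x 18 x 13 mm, loose, among the things, not to be moved; the point is at its centre, 6.5 mm above the table.
- binder_clip_mid (a point): black binder clip with a wire loop standing up, 32 x 20 mm, 34 mm tall, loose, among the things, not to be moved; the point is over its centre, 10 mm above the table.
There are look-alikes about, which are no part of the job. Leave any green look-alike of the part that bears pencil_b_mid alone.

How it is judged:
At the end, for the whole second after the job is handed in: Pencils flat on the long tray's floor (mid within 49 mm across, 18 mm along, 12.5 mm high, 0.35 rad); erasers flat in the square tray (50 mm each way, 14.5 mm high); jar upright within 16 mm of the dish centre, under 38 mm high; all at rest; sharpener and clip moved under 25 mm (x of pencil_a_mid in the frame of long_tray between -0.049 and 0.049 m and y of pencil_a_mid in the frame of long_tray between -0.018 and 0.018 m and z of each of pencil_a_mid, pencil_b_mid in the frame of long_tray below 0.0125 m and angle between the x axis of each of pencil_a_mid, pencil_b_mid and the y axis of long_tray, either way round below 0.35 rad and x of pencil_b_mid in the frame of long_tray between -0.049 and 0.049 m and y of pencil_b_mid in the frame of long_tray between -0.018 and 0.018 m and x of eraser_a_mid in the frame of square_tray between -0.05 and 0.05 m and y of eraser_a_mid in the frame of square_tray between -0.05 and 0.05 m and z of each of eraser_a_mid, eraser_b_mid in the frame of square_tray below 0.0145 m and x of eraser_b_mid in the frame of square_tray between -0.05 and 0.05 m and y of eraser_b_mid in the frame of square_tray between -0.05 and 0.05 m and horizontal distance between ink_jar_mid and round_dish below 0.016 m and z of ink_jar_mid in the frame of round_dish below 0.038 m and angle between ink_jar_mid's own z axis and vertical below 0.1 rad and linear speed of each of pencil_a, pencil_b, eraser_a, eraser_b, ink_jar below 0.01 m/s and distance of each of sharpener_mid, binder_clip_mid from where it was at the start of the episode below 0.025 m); the robot touches nothing.
It fails at once if the ink jar tips over (angle between ink_jar_mid's own z axis and vertical above 0.6 rad).
It also fails if it takes over 128 s, if anything falls off the work surface, if the arm or the gripper's body presses on something with over 40 N, if the wrist force passes 120 N, or if a joint passes its speed limit or range.

## Working session

There is one attempt and no reset: what is moved stays moved. The work goes in short steps, Python scripts to look and compute and a tool call to move; the robot and the scene stay as the last step left them, time stands still between calls to the robot, and variables do not carry over. Pictures are saved under pics/ and viewed, about 12 in all and at most 16, crops included, and the job is handed in when it is done.

Besides the shell and the picture viewer there is one more tool, called after "Request:" by a JSON object that holds its "name" and its "arguments". carry_out: Moves the arm, as the interface text tells. Shifts and turns lie within -1 to 1; 1 stands for 0.75 m of shift or 90 degrees of turn. Its arguments: {"type":"object","properties":{"offset":{"type":"array"},"dr":{"type":"array"},"fingers":{"type":"number"}},"required":["offset","dr"]}

```bash
mkdir -p pics
cat > h.py <<'E'
import numpy as np,cv2
from workcell import get_obs,grab_frame,finish_job
def save(n,f):
    cv2.imwrite(f'pics/{n}.png',cv2.cvtColor(f['color'],cv2.COLOR_RGB2BGR)); np.savez(f'pics/{n}.npz',**f)
def ray(f,u,v,z):
    d=np.array([(u-f['cx'])/f['fx'],(v-f['cy'])/f['fy'],1.]);R=np.array(f['R']);t=np.array(f['t'])
    c=-R.T@t; w=R.T@d; return c+w*(z-c[2])/w[2]
E
python3 - <<'E'
from h import *
for n in('top','side'):
    f=grab_frame(n);save(n+'0',f);print(n,f['fx'],f['cx'],f['cy'],-f['R'].T@f['t'],f['R'].round(3).tolist())
o=get_obs();print({k:np.round(v,4).tolist() for k,v in o.items()})
E
```

```text
top 396.40378726146474 321.24538305710786 199.55852850705384 [0.40485416 0.01885315 0.92617096] [[-0.011, -1.0, 0.016], [-0.998, 0.01, -0.06], [0.06, -0.016, -0.998]]
side 360.9940569808716 322.2693752904691 196.69311941271562 [0.04171922 0.43800849 0.637721  ] [[-0.73, -0.683, -0.019], [-0.452, 0.504, -0.736], [0.512, -0.529, -0.677]]
{'time': 0.1, 'q': [-1.3778, 0.2593, 1.536, -0.0, 1.348, -0.2028], 'joint_vel': [0.0011, -0.0013, -0.0039, 0.0025, -0.0014, 0.0013], 'joint_torque': [0.0027, -43.8211, -28.4641, 0.072, 0.0362, -0.0001], 'ee_pos': [0.2119, -0.5069, 0.1844], 'tool_rot': [2.0048, 0.4037, -2.0048], 'ft_force': [0.4202, -1.0179, 0.3238], 'torque': [0.0207, 0.0467, -0.0019], 'width': 0.093}
```

View pics/top0.png

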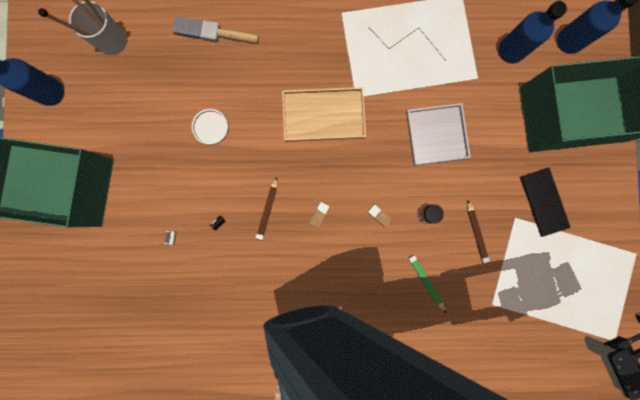

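View pics/side0.png

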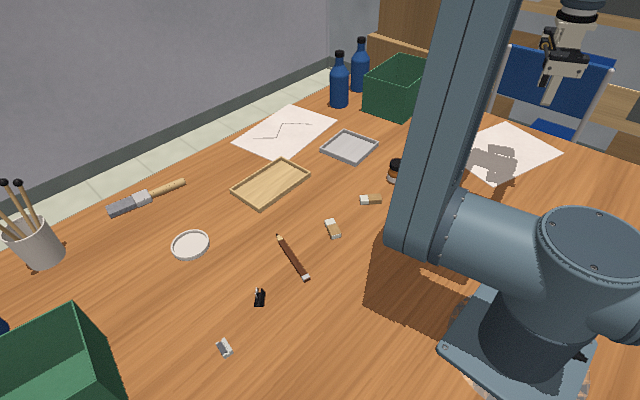

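The top view shows two dark-wood pencils at (267,208) and (478,231). A green look-alike lies at (426,283) and must be left alone. The erasers are at (320,214) and (380,215), and the jar is at (431,213). The long tray is at (324,114), the square tray at (438,134) and the dish at (210,127). The sharpener is at (170,237) and the clip at (218,222). Next I segment them and confirm in an enlarged crop.

```bash
cat > m.py <<'E'
from h import *
import sys
def measure(f,rois,draw=None,s=4):
    img=f['color'];lab=cv2.cvtColor(img,cv2.COLOR_RGB2LAB).astype(float)
    out={}
    for n,(u0,v0,u1,v1,z,th) in rois.items():
        p=lab[v0:v1,u0:u1];b=np.concatenate([p[0],p[-1],p[:,0],p[:,-1]])
        d=np.linalg.norm((p-np.median(b,0))*[1,1.5,1.5],axis=2)
        m=cv2.resize(d,None,fx=s,fy=s,interpolation=cv2.INTER_CUBIC)>th
        m=cv2.morphologyEx(m.astype(np.uint8),cv2.MORPH_CLOSE,np.ones((9,9)))
        c=max(cv2.findContours(m,0,2)[0],key=cv2.contourArea)
        c=(c.astype(np.float32)+.5)/s-.5+[u0,v0];c=c.astype(np.float32)
        w=np.array([ray(f,*q[0],z)[:2] for q in c],np.float32)
        r=cv2.minAreaRect(w);bx=cv2.boxPoints(r);e=[bx[1]-bx[0],bx[2]-bx[1]];e=e[np.argmax([np.linalg.norm(x) for x in e])]
        out[n]=r;print(n,'xy',np.round(r[0],4),'size',np.round(sorted(r[1]),4),'long axis deg from x',round(np.degrees(np.arctan2(e[1],e[0]))%180,1))
        if draw is not None: cv2.polylines(draw[0],[((c-draw[1]+.5)*draw[2]).astype(int)],True,(0,255,0),1)
    return out
E
python3 - <<'E'
from m import *
f=dict(np.load('pics/top0.npz'))
x0,y0,x1,y1=150,75,510,320
D=cv2.resize(f['color'][y0:y1,x0:x1],None,fx=2.2,fy=2.2,interpolation=cv2.INTER_CUBIC)[:,:,::-1].copy()
R=dict(pA=(250,170,288,246,.009,32),pB=(458,194,497,268,.009,32),eA=(303,196,337,233,.014,32),eB=(362,198,398,233,.014,32),
jar=(410,196,450,230,.055,40),long=(272,78,376,150,.016,22),sq=(400,97,478,172,.016,30),dish=(184,102,236,152,.013,40),clip=(203,208,232,236,.01,35),sh=(157,224,183,251,.013,35))
measure(f,R,(D,np.array([x0,y0]),2.2))
cv2.imwrite('pics/crop0.png',D)
E
```

```text
pA xy [0.4414 0.1279] size [0.0191 0.1493] long axis deg from x 163.0
pB xy [ 0.3766 -0.3631] size [0.0778 0.1564] long axis deg from x 177.9
eA xy [0.441 0.001] size [0.0236 0.0258] long axis deg from x 60.4
eB xy [ 0.4327 -0.1176] size [0.0231 0.0271] long axis deg from x 137.9
jar xy [ 0.4238 -0.2356] size [0.0431 0.057 ] long axis deg from x 83.7
long xy [ 0.671  -0.0172] size [0.1451 0.2229] long axis deg from x 91.9
sq xy [ 0.6102 -0.2694] size [0.1351 0.1376] long axis deg from x 96.5
dish xy [0.6327 0.2621] size [0.0842 0.0862] long axis deg from x 26.8
clip xy [0.4091 0.2432] size [0.0217 0.0361] long axis deg from x 132.3
sh xy [0.3769 0.3497] size [0.0236 0.0318] long axis deg from x 171.6
```

View pics/crop0.png

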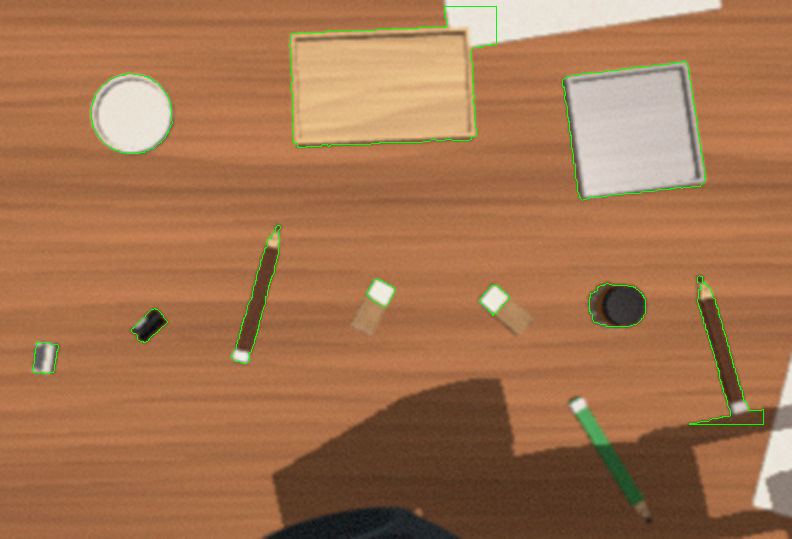

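Crop check: pencil B is dark brown, at crop (722,345). The green pencil at crop (610,460) is the look-alike, so I leave it. The masks missed the eraser sleeves, and shadow or paper merged into pencil B and the long tray, so I refine those.

```bash
cat > plan.py <<'E'
from h import *
from scipy.spatial.transform import Rotation as Ro
def plan(*targets):
    """targets: (x,y,z,jaw_deg) with jaw direction mod 180; prints offset & dr rows from the present pose"""
    o=get_obs();p=np.array(o['ee_pos']);R=Ro.from_rotvec(o['tool_rot']);y=R.as_matrix()[:,1];a=np.degrees(np.arctan2(y[1],y[0]))
    print('t',round(float(o['time']),2),'pos',p.round(4),'jaw',round(a,1),'q6',np.round(o['q'],2)[-1],'w',round(float(o['width']),4),'F',np.round(o['ft_force'],1))
    for x,yy,z,j in targets:
        d=(j-a+90)%180-90
        for dd in (d,d-np.sign(d)*180):
            T=Ro.from_matrix(np.array([[0,0,0]]*3)+np.array([[0,np.cos(np.radians(a+dd)),0],[0,np.sin(np.radians(a+dd)),0],[-1,0,0]])+np.outer(np.cross([0,0,-1],[np.cos(np.radians(a+dd)),np.sin(np.radians(a+dd)),0]),[0,0,1]))
            rv=(R.inv()*T).as_rotvec(degrees=True)/90
            print(' ->',x,yy,z,'turn',round(dd,1),'offset',(R.inv().apply(np.array([x,yy,z])-p)/.75).round(4).tolist(),'dr',rv.round(3).tolist())
E
python3 - <<'E'
from m import *
from plan import plan
f=dict(np.load('pics/top0.npz'))
measure(f,dict(pB=(458,194,497,263,.009,32),eA=(303,196,337,233,.014,14),eB=(362,198,398,233,.014,14)))
pt=lambda x,y,z:ray(f,149.5+(x)/2.2+0,74.5+(y)/2.2,z)[:2].round(4)
print('cap',pt(624,305.5,.06))
c=np.array([pt(*q,.016) for q in((291,34),(468,28),(475,139),(296,146))]);print(c.tolist(),c.mean(0))
print('eA w/sleeve corners',[pt(*q,.014) for q in((376,279),(396,290),(374,335),(352,325))])
print('eB',[pt(*q,.014) for q in((480,299),(495,284),(533,320),(517,335))])
d=c[1]-c[0];print(np.degrees(np.arctan2(d[1],d[0])))
plan((.4414,.1279,.15,73))
E
```

```text
pB xy [ 0.3784 -0.356 ] size [0.0339 0.1585] long axis deg from x 21.8
eA xy [0.428  0.0172] size [0.0466 0.067 ] long axis deg from x 143.2
eB xy [ 0.4207 -0.1281] size [0.0307 0.0593] long axis deg from x 44.2
cap [ 0.4241 -0.2405]
[[0.7168, 0.0935], [0.7223, -0.0949], [0.6026, -0.1003], [0.5965, 0.0888]] [ 0.65955  -0.003225]
eA w/sleeve corners [array([0.4555, 0.0059]), array([ 0.4438, -0.0149]), array([0.397 , 0.0086]), array([0.4077, 0.0315])]
eB [array([ 0.4334, -0.1029]), array([ 0.449 , -0.1189]), array([ 0.4109, -0.1581]), array([ 0.3954, -0.141 ])]
-88.32782743360394
t 0.1 pos [ 0.2119 -0.5069  0.1844] jaw -67.3 q6 -0.2 w 0.093 F [ 0.4 -1.   0.3]
 -> 0.4414 0.1279 0.15 turn -39.7 offset [0.0471, -0.663, -0.6086] dr [0.441, 0.0, 0.001]
 -> 0.4414 0.1279 0.15 turn 140.3 offset [0.0471, -0.663, -0.6086] dr [-1.559, -0.001, 0.0]
```

Run:
```python
from h import *
from plan import plan
f=dict(np.load('pics/top0.npz'))
pt=lambda x,y,z:ray(f,149.5+(x)/2.2+0,74.5+(y)/2.2,z)[:2].round(4)
a,b=pt(700,279,.006),pt(740,412,.009);a2=pt(699,276,.006)
print(a,b,np.linalg.norm(a2-b))
d=a2-b;an=np.degrees(np.arctan2(d[1],d[0]));m=(a2+b)/2
m=b+d/np.linalg.norm(d)*.075;print('pB',m,an)
plan((*m,.08,an-90),(*m,.0025,an-90))
```

```text
[ 0.4526 -0.3386] [ 0.3121 -0.3751] 0.1484872048359723
pB [ 0.38468201 -0.35620948] 14.5884071953858
t 0.1 pos [ 0.2119 -0.5069  0.1844] jaw -67.3 q6 -0.2 w 0.093 F [ 0.4 -1.   0.3]
 -> 0.3846820114393389 -0.3562094834528095 0.08 turn -8.1 offset [0.1394, -0.0964, -0.2899] dr [0.09, -0.0, 0.001]
 -> 0.3846820114393389 -0.3562094834528095 0.08 turn 171.9 offset [0.1394, -0.0964, -0.2899] dr [-1.91, -0.002, -0.0]
 -> 0.3846820114393389 -0.3562094834528095 0.0025 turn -8.1 offset [0.2428, -0.0963, -0.2899] dr [0.09, -0.0, 0.001]
 -> 0.3846820114393389 -0.3562094834528095 0.0025 turn 171.9 offset [0.2428, -0.0963, -0.2899] dr [-1.91, -0.002, -0.0]
```

Request:
{"name": "carry_out", "arguments": {"offset": [[0.06,-0.096,-0.29],[0.1,-0.096,-0.29],[0.14,-0.096,-0.29],[0.14,-0.096,-0.29],[0.14,-0.096,-0.29],[0.14,-0.096,-0.29],[0.14,-0.096,-0.29],[0.14,-0.096,-0.29]], "dr": [[0.09,0,0],[0.09,0,0],[0.09,0,0],[0.09,0,0],[0.09,0,0],[0.09,0,0],[0.09,0,0],[0.09,0,0]], "fingers": 0.5}}

```text
time: 1.1
ee_pos: [0.3844, -0.3581, 0.0805]
tool_rot: [2.088, 0.265, -2.086]
ft_force: [-0.4, -0.2, 0.4]
width: 0.046
```

Run:
```python
from h import *
from plan import plan
f=grab_frame('wrist');save('w1',f)
plan((.3847,-.3562,.0025,-75.4))
```

```text
t 1.15 pos [ 0.3844 -0.3578  0.0804] jaw -75.5 q6 0.36 w 0.0464 F [-0.7 -0.4  0.8]
 -> 0.3847 -0.3562 0.0025 turn 0.1 offset [0.1038, -0.002, -0.0009] dr [-0.001, -0.0, 0.0]
 -> 0.3847 -0.3562 0.0025 turn -179.9 offset [0.1038, -0.002, -0.0009] dr [1.999, 0.0, 0.001]
```

View pics/w1.png

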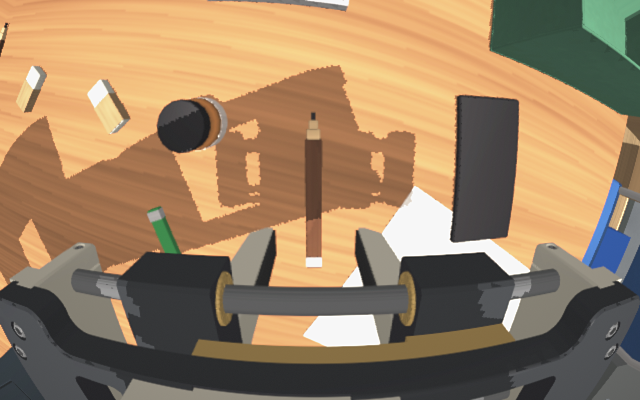

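The wrist view shows the dark pencil centred between the fingers (column 314; fingers at 274 and 357), with the green one clear of them at (160,220). I descend.

Request:
{"name": "carry_out", "arguments": {"offset": [[0.04,-0.001,-0.001],[0.08,-0.001,-0.001],[0.104,-0.001,-0.001],[0.104,-0.001,-0.001],[0.104,-0.001,-0.001]], "dr": [[0,0,0],[0,0,0],[0,0,0],[0,0,0],[0,0,0]]}}

```text
time: 1.78
ee_pos: [0.3852, -0.3578, 0.0033]
tool_rot: [2.088, 0.263, -2.086]
ft_force: [0.4, 0.5, -0.1]
width: 0.0462
```

Request:
{"name": "carry_out", "arguments": {"offset": [[0,0,0],[0,0,0],[0,0,0],[0,0,0],[0,0,0],[0,0,0],[-0.03,0,0],[-0.08,0,0],[-0.12,0,0],[-0.12,0,0]], "dr": [[0,0,0],[0,0,0],[0,0,0],[0,0,0],[0,0,0],[0,0,0],[0,0,0],[0,0,0],[0,0,0],[0,0,0]], "fingers": 0}}

```text
time: 3.02
ee_pos: [0.3862, -0.3594, 0.0955]
tool_rot: [2.089, 0.258, -2.081]
ft_force: [0.5, -0.7, 0.0]
width: 0.0005
```

Run:
```python
from plan import *
# tray frame: long tray jaw dir = tray x dir ~1.7deg, centre
c=np.array([.6596,-.0032]);ax=np.array([np.cos(np.radians(1.7)),np.sin(np.radians(1.7))])
for s in(-.022,.022):
    q=c+s*ax;print(q.round(4));plan((*q,.08,1.7),(*q,.008,1.7))
```

```text
[ 0.6376 -0.0039]
t 3.02 pos [ 0.3862 -0.3594  0.0955] jaw -75.6 q6 0.36 w 0.0005 F [ 0.5 -0.7  0. ]
 -> 0.6376096830773735 -0.0038526573698724367 0.08 turn 77.3 offset [0.0196, -0.3756, -0.4427] dr [-0.858, 0.001, -0.005]
 -> 0.6376096830773735 -0.0038526573698724367 0.08 turn -102.7 offset [0.0196, -0.3756, -0.4427] dr [1.142, -0.005, -0.001]
 -> 0.6376096830773735 -0.0038526573698724367 0.008 turn 77.3 offset [0.1156, -0.3762, -0.4424] dr [-0.858, 0.001, -0.005]
 -> 0.6376096830773735 -0.0038526573698724367 0.008 turn -102.7 offset [0.1156, -0.3762, -0.4424] dr [1.142, -0.005, -0.001]
[ 0.6816 -0.0025]
t 3.02 pos [ 0.3862 -0.3594  0.0955] jaw -75.6 q6 0.36 w 0.0005 F [ 0.5 -0.7  0. ]
 -> 0.6815903169226264 -0.0025473426301275636 0.08 turn 77.3 offset [0.0199, -0.3626, -0.4999] dr [-0.858, 0.001, -0.005]
 -> 0.6815903169226264 -0.0025473426301275636 0.08 turn -102.7 offset [0.0199, -0.3626, -0.4999] dr [1.142, -0.005, -0.001]
 -> 0.6815903169226264 -0.0025473426301275636 0.008 turn 77.3 offset [0.1159, -0.3632, -0.4997] dr [-0.858, 0.001, -0.005]
 -> 0.6815903169226264 -0.0025473426301275636 0.008 turn -102.7 offset [0.1159, -0.3632, -0.4997] dr [1.142, -0.005, -0.001]
```

The fingers shut on nothing. I look to see why.

Run:
```python
from h import *
f=grab_frame('wrist');save('w2',f)
```

```text
(no output)
```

View pics/w2.png

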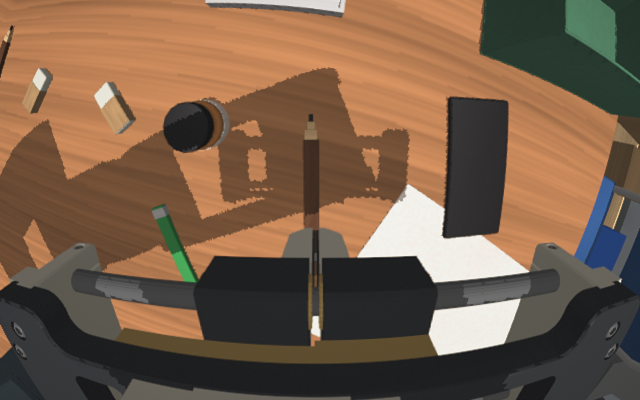

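```bash
cat >> h.py <<'E'
def wray(f,u,v,z):
    a=np.array([u-f['cx'],v-f['cy']])/f['fx'];r=np.hypot(*a);d=np.array([*(a/r*np.sin(r)),np.cos(r)])
    R=f['R'];c=-R.T@f['t'];w=R.T@d;return c+w*(z-c[2])/w[2]
def wproj(f,X):
    p=f['R']@X+f['t'];r=np.hypot(p[0],p[1]);th=np.arctan2(r,p[2]);return np.array([f['cx'],f['cy']])+f['fx']*th*p[:2]/r
E
python3 - <<'E'
from h import *
f=dict(np.load('pics/w1.npz'));t=dict(np.load('pics/top0.npz'))
print(f['cx'],f['cy'],f['fx'])
print('pencil',wray(f,313,114,.006),wray(f,314,266,.009),'cap',wray(f,181,126,.06))
print('tcp in w1',wproj(f,np.array([.3844,-.3578,.0804])))
g=dict(np.load('pics/w2.npz'));print('tcp in w2',wproj(g,np.array([.3862,-.3594,.0955])))
print('table under tcp',wproj(g,np.array([.3862,-.3594,.009])))
E
```

```text
315.1561985768577 195.14088743980145 309.70691628693146
pencil [ 0.45414646 -0.33813489  0.006     ] [ 0.31323619 -0.3753259   0.009     ] cap [ 0.42487137 -0.24349652  0.06      ]
tcp in w1 [314.79146643 222.46159176]
tcp in w2 [315.1997918  222.66472372]
table under tcp [314.5765878  190.77499354]
```

Both cameras agree on the pencil's position, so this isn't misalignment. The tip may have closed too shallow or too slowly. I retry lower and check the width before lifting.

Request:
{"name": "carry_out", "arguments": {"offset": [[0,0,0],[0,0,0],[0,0,0],[0.04,-0.003,-0.001],[0.1,-0.003,-0.001],[0.126,-0.003,-0.001],[0.126,-0.003,-0.001],[0.126,-0.003,-0.001]], "dr": [[0,0,0],[0,0,0],[0,0,0],[0,0,0],[0,0,0],[0,0,0],[0,0,0],[0,0,0]], "fingers": 0.4}}

```text
time: 4.08
ee_pos: [0.3863, -0.3567, -0.0]
tool_rot: [2.088, 0.26, -2.083]
ft_force: [-0.4, -0.2, -0.4]
width: 0.0371
```

Request:
{"name": "carry_out", "arguments": {"offset": [[0,0,0],[0,0,0],[0,0,0],[0,0,0]], "dr": [[0,0,0],[0,0,0],[0,0,0],[0,0,0]], "fingers": 0}}

```text
time: 4.58
ee_pos: [0.3863, -0.3568, 0.0002]
tool_rot: [2.088, 0.26, -2.082]
ft_force: [0.5, -0.2, -0.8]
width: 0.0026
```

Request:
{"name": "carry_out", "arguments": {"offset": [[0,0,0],[0,0,0],[0,0,0],[0,0,0]], "dr": [[0,0,0],[0,0,0],[0,0,0],[0,0,0]]}}

```text
time: 5.08
ee_pos: [0.3863, -0.3568, 0.0001]
tool_rot: [2.088, 0.26, -2.083]
ft_force: [-0.4, 0.2, 0.2]
width: 0.0003
```

The fingers shut fully at a reported z = 0 with no force, so the tips must really be higher than reported. I probe down gently with the fingers shut until I feel contact.

Request:
{"name": "carry_out", "arguments": {"offset": [[0.003,0,0],[0.003,0,0],[0.003,0,0]], "dr": [[0,0,0],[0,0,0],[0,0,0]]}}

```text
time: 5.45
ee_pos: [0.3863, -0.3567, -0.0022]
tool_rot: [2.088, 0.26, -2.083]
ft_force: [-0.2, 0.2, -0.2]
width: 0.0004
```

Run:
```python
from h import *
f=grab_frame('side');save('s2',f);g=grab_frame('wrist');save('w3',g)
a=cv2.resize(f['color'][60:290,330:640],(620,460));b=g['color'][120:350,200:430]
cv2.imwrite('pics/c3.png',np.hstack([a[:,200:],cv2.resize(b,(380,460))])[:,:,::-1])
print(get_obs()['ee_pos'],get_obs()['ft_force'],'tcp px',wproj(g,get_obs()['ee_pos']))
```

```text
[ 0.38630378 -0.35679966 -0.00211467] [-0.13088118  0.1566359   0.47235121] tcp px [315.21677585 222.59322407]
```

View pics/c3.png

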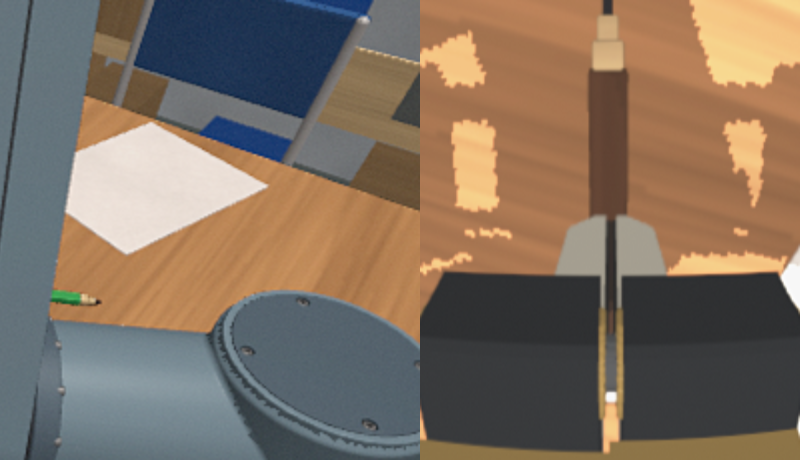

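Request:
{"name": "carry_out", "arguments": {"offset": [[0.004,0,0],[0.004,0,0],[0.004,0,0]], "dr": [[0,0,0],[0,0,0],[0,0,0]]}}

```text
time: 5.92
ee_pos: [0.3863, -0.3568, -0.0052]
tool_rot: [2.088, 0.26, -2.083]
ft_force: [-0.3, -0.8, -0.6]
width: 0.0008
```

Request:
{"name": "carry_out", "arguments": {"offset": [[0.003,0,0],[0.003,0,0],[0.003,0,0]], "dr": [[0,0,0],[0,0,0],[0,0,0]]}}

```text
time: 6.3
ee_pos: [0.3863, -0.3568, -0.0075]
tool_rot: [2.088, 0.26, -2.083]
ft_force: [-0.4, 0.5, -0.6]
width: 0.0006
```

Request:
{"name": "carry_out", "arguments": {"offset": [[0.003,0,0],[0.003,0,0],[0.003,0,0]], "dr": [[0,0,0],[0,0,0],[0,0,0]]}}

```text
time: 6.68
ee_pos: [0.3863, -0.3567, -0.0097]
tool_rot: [2.088, 0.26, -2.083]
ft_force: [-0.4, -0.6, -0.0]
width: 0.0005
```

Request:
{"name": "carry_out", "arguments": {"offset": [[0.003,0,0],[0.003,0,0],[0.003,0,0]], "dr": [[0,0,0],[0,0,0],[0,0,0]]}}

```text
time: 7.05
ee_pos: [0.3863, -0.3567, -0.012]
tool_rot: [2.088, 0.26, -2.083]
ft_force: [-0.3, -0.7, 1.8]
width: 0.0005
```

Request:
{"name": "carry_out", "arguments": {"offset": [[0.003,0,0],[0.003,0,0],[0.003,0,0]], "dr": [[0,0,0],[0,0,0],[0,0,0]]}}

```text
time: 7.42
ee_pos: [0.3863, -0.3567, -0.0143]
tool_rot: [2.088, 0.26, -2.083]
ft_force: [0.1, 0.2, 0.1]
width: 0.0005
```

Request:
{"name": "carry_out", "arguments": {"offset": [[0.003,0,0],[0.003,0,0],[0.003,0,0]], "dr": [[0,0,0],[0,0,0],[0,0,0]]}}

```text
time: 7.8
ee_pos: [0.3863, -0.3567, -0.0166]
tool_rot: [2.088, 0.26, -2.083]
ft_force: [0.7, -0.8, 0.0]
width: 0.0002
```

Run:
```python
from h import *
g=grab_frame('wrist');save('w4',g);o=get_obs()
print('cam',-g['R'].T@g['t'],o['ee_pos'],o['q'])
w1=dict(np.load('pics/w1.npz'));print('cam w1',-w1['R'].T@w1['t'])
cv2.imwrite('pics/c4.png',g['color'][:,:,::-1])
```

```text
cam [ 0.45884565 -0.33704593  0.18313813] [ 0.38625024 -0.35671415 -0.01657038] [-9.58399121e-01  4.38214515e-01  1.83749657e+00  6.83605806e-04
  8.61452468e-01  3.59987948e-01]
cam w1 [ 0.45746519 -0.33902532  0.28014221]
```

View pics/c4.png

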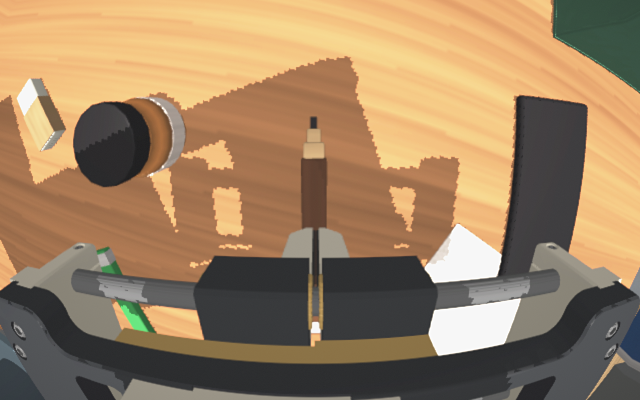

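Run:
```python
from h import *
for n,cap,tip in(('w1',(181,126),(313,114)),('w4',(111,144),(313,118))):
  for dz in(0,.02,.03,.04):
    g=dict(np.load(f'pics/{n}.npz'));g['t']=g['t']-g['R']@np.array([0,0,dz])
    a=wray(g,*cap,.06)[:2];b=wray(g,*tip,.006)[:2];print(n,dz,a.round(4),b.round(4),np.linalg.norm(a-b).round(4))
print('want cap .4241 -.2405 tip .453 -.338',np.hypot(.029,.0975))
```

```text
w1 0 [ 0.4249 -0.2435] [ 0.4541 -0.3381] 0.0991
w1 0.02 [ 0.4219 -0.2348] [ 0.4539 -0.3381] 0.1081
w1 0.03 [ 0.4204 -0.2305] [ 0.4538 -0.338 ] 0.1126
w1 0.04 [ 0.4189 -0.2261] [ 0.4537 -0.338 ] 0.1171
w4 0 [ 0.4261 -0.2483] [ 0.4549 -0.3376] 0.0938
w4 0.02 [ 0.4208 -0.2339] [ 0.4545 -0.3377] 0.1091
w4 0.03 [ 0.4181 -0.2267] [ 0.4542 -0.3377] 0.1168
w4 0.04 [ 0.4155 -0.2195] [ 0.454  -0.3377] 0.1244
want cap .4241 -.2405 tip .453 -.338 0.10172143333634265
```

Run:
```python
from h import *
from scipy.spatial.transform import Rotation as Ro
for n,p in(('w2',(.3862,-.3594,.0955)),('w4',(.38625,-.3567,-.0166))):
  g=dict(np.load(f'pics/{n}.npz'));r=np.array([np.cos(.2528),np.sin(.2528),0])
  for s in(0,.01,.02,.03):
    print(n,s,[wproj(g,np.array(p)+fw*r+[0,0,s]).round(1).tolist() for fw in(0,.0075,.011)])
  im=cv2.cvtColor(g['color'],cv2.COLOR_RGB2GRAY);print(im[212:262:2,300].tolist(),im[212:262:2,345].tolist())
```

```text
w2 0 [[315.2, 222.7], [315.2, 212.4], [315.2, 207.5]]
w2 0.01 [[315.3, 228.0], [315.3, 217.3], [315.3, 212.2]]
w2 0.02 [[315.4, 233.8], [315.4, 222.7], [315.4, 217.4]]
w2 0.03 [[315.5, 240.3], [315.5, 228.6], [315.5, 223.1]]
[106, 149, 152, 151, 148, 145, 150, 154, 155, 114, 104, 105, 105, 105, 105, 105, 105, 105, 105, 105, 105, 105, 105, 40, 29] [142, 141, 148, 155, 155, 151, 150, 153, 151, 150, 147, 146, 152, 157, 157, 150, 130, 106, 105, 104, 105, 105, 105, 37, 30]
w4 0 [[315.2, 222.6], [315.2, 212.3], [315.2, 207.4]]
w4 0.01 [[315.2, 227.9], [315.2, 217.2], [315.2, 212.1]]
w4 0.02 [[315.3, 233.8], [315.3, 222.6], [315.3, 217.3]]
w4 0.03 [[315.4, 240.2], [315.4, 228.6], [315.4, 223.1]]
[121, 121, 117, 119, 121, 123, 122, 120, 122, 154, 157, 156, 156, 156, 157, 157, 156, 157, 156, 157, 157, 156, 157, 59, 48] [119, 121, 120, 122, 126, 127, 125, 118, 118, 121, 123, 125, 122, 121, 122, 126, 134, 152, 155, 157, 157, 157, 157, 56, 47]
```

The image puts the real fingertips well above the reported TCP, by about 30 mm, so contact should be near z = -0.02. I keep probing in small steps.

Request:
{"name": "carry_out", "arguments": {"offset": [[0.003,0,0],[0.003,0,0],[0.003,0,0]], "dr": [[0,0,0],[0,0,0],[0,0,0]]}}

```text
time: 8.22
ee_pos: [0.3863, -0.3567, -0.0189]
tool_rot: [2.088, 0.26, -2.083]
ft_force: [0.4, -0.2, -0.4]
width: 0.0006
```

Request:
{"name": "carry_out", "arguments": {"offset": [[0.003,0,0],[0.003,0,0],[0.003,0,0]], "dr": [[0,0,0],[0,0,0],[0,0,0]]}}

```text
time: 8.6
ee_pos: [0.3862, -0.3567, -0.0212]
tool_rot: [2.088, 0.26, -2.083]
ft_force: [-0.4, 0.6, 0.3]
width: 0.0002
```

Request:
{"name": "carry_out", "arguments": {"offset": [[0.003,0,0],[0.003,0,0],[0.003,0,0]], "dr": [[0,0,0],[0,0,0],[0,0,0]]}}

```text
time: 8.98
ee_pos: [0.3862, -0.3567, -0.0234]
tool_rot: [2.088, 0.261, -2.083]
ft_force: [-0.6, 0.1, 0.4]
width: 0.0006
```

Request:
{"name": "carry_out", "arguments": {"offset": [[0.003,0,0],[0.003,0,0],[0.003,0,0]], "dr": [[0,0,0],[0,0,0],[0,0,0]]}}

```text
time: 9.35
ee_pos: [0.3864, -0.3569, -0.0242]
tool_rot: [2.088, 0.26, -2.082]
ft_force: [-2.4, 3.3, 14.1]
width: 0.0005
```

Request:
{"name": "carry_out", "arguments": {"offset": [[0.003,0,0],[0.003,0,0],[0.003,0,0]], "dr": [[0,0,0],[0,0,0],[0,0,0]]}}

```text
time: 9.72
ee_pos: [0.3865, -0.357, -0.0243]
tool_rot: [2.088, 0.259, -2.082]
ft_force: [-3.8, 5.1, 20.7]
width: 0.0003
```

Request:
{"name": "carry_out", "arguments": {"offset": [[0.003,0,0],[0.003,0,0],[0.003,0,0]], "dr": [[0,0,0],[0,0,0],[0,0,0]]}}

```text
time: 10.1
ee_pos: [0.3865, -0.357, -0.0243]
tool_rot: [2.087, 0.259, -2.081]
ft_force: [-3.8, 4.4, 21.7]
width: 0.0003
```

Contact came at reported z = -0.024 with the pencil top at 9 mm, so tip height ≈ reported z + 33 mm. I use that bias from here on.

Request:
{"name": "carry_out", "arguments": {"offset": [[-0.03,0,0],[-0.03,0,0],[-0.03,0,0],[-0.03,0,0],[-0.03,0,0],[-0.01,0,0],[0.003,0,0],[0.008,0,0],[0.008,0,0],[0.008,0,0]], "dr": [[0,0,0],[0,0,0],[0,0,0],[0,0,0],[0,0,0],[0,0,0],[0,0,0],[0,0,0],[0,0,0],[0,0,0]], "fingers": 0.4}}

```text
time: 11.35
ee_pos: [0.3866, -0.3572, -0.0301]
tool_rot: [2.087, 0.258, -2.081]
ft_force: [0.2, -0.1, 0.3]
width: 0.0371
```

Request:
{"name": "carry_out", "arguments": {"offset": [[0,0,0],[0,0,0],[0,0,0],[0,0,0],[0,0,0],[0,0,0]], "dr": [[0,0,0],[0,0,0],[0,0,0],[0,0,0],[0,0,0],[0,0,0]], "fingers": 0}}

```text
time: 12.1
ee_pos: [0.3868, -0.3574, -0.0299]
tool_rot: [2.087, 0.258, -2.08]
ft_force: [0.1, -0.3, 2.9]
width: 0.0145
```

```bash
cat >> plan.py <<'E'
B=.033
def rel(*T): plan(*[(x,y,z-B,j) for x,y,z,j in T])
E
python3 - <<'E'
from plan import *
c=np.array([.6596,-.0032]);ax=np.array([np.cos(np.radians(1.7)),np.sin(np.radians(1.7))])
q=c-.022*ax;rel((*q,.06,1.7),(*q,.007,1.7))
E
```

```text
t 12.1 pos [ 0.3868 -0.3574 -0.0299] jaw -75.5 q6 0.36 w 0.0145 F [ 0.1 -0.3  2.9]
 -> 0.6376096830773735 -0.0038526573698724367 0.026999999999999996 turn 77.2 offset [-0.0774, -0.3721, -0.442] dr [-0.858, 0.002, -0.005]
 -> 0.6376096830773735 -0.0038526573698724367 0.026999999999999996 turn -102.8 offset [-0.0774, -0.3721, -0.442] dr [1.142, -0.005, -0.002]
 -> 0.6376096830773735 -0.0038526573698724367 -0.026000000000000002 turn 77.2 offset [-0.0067, -0.3726, -0.4418] dr [-0.858, 0.002, -0.005]
 -> 0.6376096830773735 -0.0038526573698724367 -0.026000000000000002 turn -102.8 offset [-0.0067, -0.3726, -0.4418] dr [1.142, -0.005, -0.002]
```

Pencil B is gripped (width 14.5 mm). I lift and carry it to the long tray.

Request:
{"name": "carry_out", "arguments": {"offset": [[-0.05,0,0],[-0.13,0,0],[-0.14,-0.372,-0.442],[-0.14,-0.372,-0.442],[-0.14,-0.372,-0.442],[-0.14,-0.372,-0.442],[-0.14,-0.372,-0.442],[-0.14,-0.372,-0.442],[-0.14,-0.372,-0.442],[-0.14,-0.372,-0.442],[-0.14,-0.372,-0.442],[-0.077,-0.372,-0.442]], "dr": [[0,0,0],[0,0,0],[-0.858,0,0],[-0.858,0,0],[-0.858,0,0],[-0.858,0,0],[-0.858,0,0],[-0.858,0,0],[-0.858,0,0],[-0.858,0,0],[-0.858,0,0],[-0.858,0,0]]}}

```text
time: 13.6
ee_pos: [0.6407, -0.006, 0.0301]
tool_rot: [1.189, 1.206, -1.184]
ft_force: [0.6, -0.7, -0.8]
width: 0.0144
```

Run:
```python
from plan import *
from m import measure
f=grab_frame('wrist');save('w5',f)
rel((.6376,-.0039,.007,1.7))
```

```text
t 13.65 pos [ 0.6341 -0.0053  0.021 ] jaw 1.5 q6 -0.2 w 0.0141 F [-2.2  0.3 -4.6]
 -> 0.6376 -0.0039 -0.026000000000000002 turn 0.2 offset [0.0627, 0.0049, -0.0021] dr [-0.002, 0.003, 0.001]
 -> 0.6376 -0.0039 -0.026000000000000002 turn -179.8 offset [0.0627, 0.0049, -0.0021] dr [1.998, 0.002, -0.005]
```

View pics/w5.png

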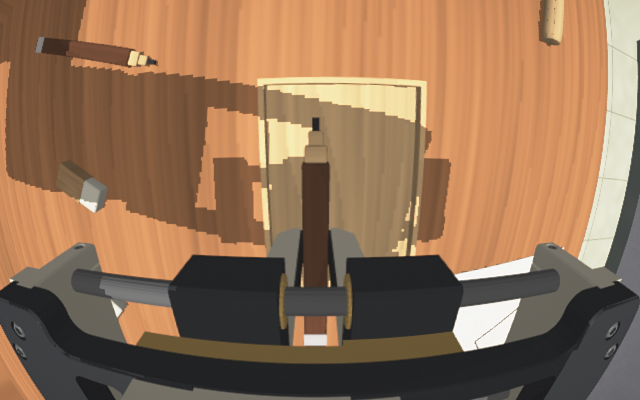

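Pencil B is held level over the tray, which spans columns 258 to 427, with the pencil at 316, left of centre as planned. I lower it.

Request:
{"name": "carry_out", "arguments": {"offset": [[0.02,0.005,-0.002],[0.04,0.005,-0.002],[0.055,0.005,-0.002],[0.063,0.005,-0.002],[0.063,0.005,-0.002],[0.063,0.005,-0.002]], "dr": [[0,0,0],[0,0,0],[0,0,0],[0,0,0],[0,0,0],[0,0,0]]}}

```text
time: 14.4
ee_pos: [0.6381, -0.0039, -0.0258]
tool_rot: [1.185, 1.218, -1.193]
ft_force: [0.0, 0.8, -0.3]
width: 0.0148
```

Request:
{"name": "carry_out", "arguments": {"offset": [[0,0,0],[0,0,0],[0,0,0],[-0.01,0,0],[-0.05,0,0],[-0.09,0,0],[-0.13,0,0],[-0.13,0,0]], "dr": [[0,0,0],[0,0,0],[0,0,0],[0,0,0],[0,0,0],[0,0,0],[0,0,0],[0,0,0]], "fingers": 0.24}}

```text
time: 15.4
ee_pos: [0.6405, -0.0037, 0.0751]
tool_rot: [1.187, 1.213, -1.189]
ft_force: [0.2, -0.4, 0.7]
width: 0.0221
```

Run:
```python
from plan import *
f=grab_frame('wrist');save('w6',f)
rel((.4414,.1279,.08,73),(.4414,.1279,.003,73))
```

```text
t 15.45 pos [ 0.6391 -0.0035  0.0731] jaw 1.5 q6 -0.2 w 0.0223 F [-0.1  0.5 -0.5]
 -> 0.4414 0.1279 0.047 turn 71.5 offset [0.0332, -0.2589, -0.1824] dr [-0.794, 0.004, 0.002]
 -> 0.4414 0.1279 0.047 turn -108.5 offset [0.0332, -0.2589, -0.1824] dr [1.206, 0.002, -0.005]
 -> 0.4414 0.1279 -0.030000000000000002 turn 71.5 offset [0.1358, -0.2591, -0.183] dr [-0.794, 0.004, 0.002]
 -> 0.4414 0.1279 -0.030000000000000002 turn -108.5 offset [0.1358, -0.2591, -0.183] dr [1.206, 0.002, -0.005]
```

View pics/w6.png

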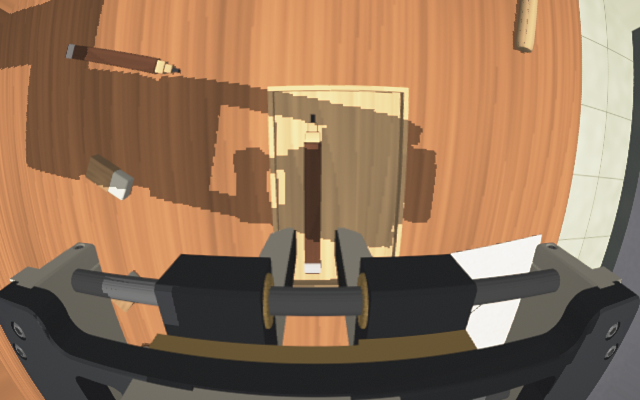

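Pencil B lies flat in the tray, at column 313 and inside the walls at 270 and 405. Next is pencil A.

Request:
{"name": "carry_out", "arguments": {"offset": [[0,-0.259,-0.183],[0,-0.259,-0.183],[0,-0.259,-0.183],[0.033,-0.259,-0.183],[0.033,-0.259,-0.183],[0.033,-0.259,-0.183],[0.033,-0.259,-0.183],[0.033,-0.259,-0.183],[0.033,-0.259,-0.183],[0.033,-0.259,-0.183],[0.033,-0.259,-0.183],[0.033,-0.259,-0.183]], "dr": [[-0.794,0,0],[-0.794,0,0],[-0.794,0,0],[-0.794,0,0],[-0.794,0,0],[-0.794,0,0],[-0.794,0,0],[-0.794,0,0],[-0.794,0,0],[-0.794,0,0],[-0.794,0,0],[-0.794,0,0]], "fingers": 0.4}}

```text
time: 16.95
ee_pos: [0.4413, 0.1284, 0.0471]
tool_rot: [0.229, 1.555, -0.238]
ft_force: [-0.2, 0.4, -0.6]
width: 0.0373
```

Run:
```python
from plan import *
f=grab_frame('wrist');save('w7',f)
rel((.4414,.1279,.003,73))
# dark pencil pixels columns in the wrist image
L=cv2.cvtColor(f['color'],cv2.COLOR_RGB2GRAY)
for v in(150,180,210): c=np.where(L[v,260:370]<75)[0]+260; print(v,c.min() if len(c) else 0,c.max() if len(c) else 0)
```

```text
t 17.0 pos [0.4413 0.1284 0.0471] jaw 73.0 q6 -1.22 w 0.0371 F [-0.2 -0.1 -0.1]
 -> 0.4414 0.1279 -0.030000000000000002 turn 0.0 offset [0.1029, -0.0001, -0.0001] dr [-0.0, 0.002, 0.003]
 -> 0.4414 0.1279 -0.030000000000000002 turn -180.0 offset [0.1029, -0.0001, -0.0001] dr [2.0, 0.005, -0.004]
150 0 0
180 0 0
210 310 326
```

Request:
{"name": "carry_out", "arguments": {"offset": [[0.03,0,0],[0.07,0,0],[0.095,0,0],[0.103,0,0],[0.103,0,0],[0.103,0,0]], "dr": [[0,0.002,0.003],[0,0.002,0.003],[0,0.002,0.003],[0,0.002,0.003],[0,0.002,0.003],[0,0.002,0.003]]}}

```text
time: 17.75
ee_pos: [0.4423, 0.128, -0.0294]
tool_rot: [0.233, 1.556, -0.234]
ft_force: [-1.6, 0.1, 0.7]
width: 0.0373
```

Request:
{"name": "carry_out", "arguments": {"offset": [[0,0,0],[0,0,0],[0,0,0],[0,0,0],[0,0,0],[0,0,0]], "dr": [[0,0,0],[0,0,0],[0,0,0],[0,0,0],[0,0,0],[0,0,0]], "fingers": 0}}

```text
time: 18.5
ee_pos: [0.4426, 0.128, -0.029]
tool_rot: [0.233, 1.556, -0.234]
ft_force: [-0.5, 0.4, 5.4]
width: 0.0142
```

Run:
```python
from plan import *
rel((.6816,-.0025,.06,1.7),(.6816,-.0025,.0075,1.7))
```

```text
t 18.5 pos [ 0.4426  0.128  -0.029 ] jaw 73.0 q6 -1.23 w 0.0142 F [-0.5  0.4  5.4]
 -> 0.6816 -0.0025 0.026999999999999996 turn -71.3 offset [-0.0738, -0.073, 0.3559] dr [0.792, 0.001, -0.001]
 -> 0.6816 -0.0025 0.026999999999999996 turn 108.7 offset [-0.0738, -0.073, 0.3559] dr [-1.208, 0.001, 0.001]
 -> 0.6816 -0.0025 -0.025500000000000002 turn -71.3 offset [-0.0038, -0.073, 0.3557] dr [0.792, 0.001, -0.001]
 -> 0.6816 -0.0025 -0.025500000000000002 turn 108.7 offset [-0.0038, -0.073, 0.3557] dr [-1.208, 0.001, 0.001]
```

Request:
{"name": "carry_out", "arguments": {"offset": [[-0.05,0,0],[-0.13,0,0],[-0.14,-0.073,0.356],[-0.14,-0.073,0.356],[-0.14,-0.073,0.356],[-0.14,-0.073,0.356],[-0.14,-0.073,0.356],[-0.14,-0.073,0.356],[-0.14,-0.073,0.356],[-0.1,-0.073,0.356],[-0.074,-0.073,0.356],[-0.074,-0.073,0.356]], "dr": [[0,0,0],[0,0,0],[0.792,0,0],[0.792,0,0],[0.792,0,0],[0.792,0,0],[0.792,0,0],[0.792,0,0],[0.792,0,0],[0.792,0,0],[0.792,0,0],[0.792,0,0]]}}

```text
time: 20.0
ee_pos: [0.6796, -0.0022, 0.0245]
tool_rot: [1.186, 1.225, -1.189]
ft_force: [0.1, -0.3, -0.0]
width: 0.0143
```

Run:
```python
from plan import *
rel((.6816,-.0025,.0075,1.7))
```

```text
t 20.0 pos [ 0.6796 -0.0022  0.0245] jaw 1.7 q6 -0.2 w 0.0143 F [ 0.1 -0.3 -0. ]
 -> 0.6816 -0.0025 -0.025500000000000002 turn 0.0 offset [0.0666, 0.0028, 0.0005] dr [-0.0, -0.0, 0.002]
 -> 0.6816 -0.0025 -0.025500000000000002 turn -180.0 offset [0.0666, 0.0028, 0.0005] dr [2.0, 0.003, 0.0]
```

Request:
{"name": "carry_out", "arguments": {"offset": [[0.02,0.003,0],[0.04,0.003,0],[0.055,0.003,0],[0.066,0.003,0],[0.067,0.003,0],[0.067,0.003,0]], "dr": [[0,0,0],[0,0,0],[0,0,0],[0,0,0],[0,0,0],[0,0,0]]}}

```text
time: 20.75
ee_pos: [0.6819, -0.0022, -0.0257]
tool_rot: [1.186, 1.225, -1.189]
ft_force: [-1.1, 0.2, 0.3]
width: 0.0145
```

Request:
{"name": "carry_out", "arguments": {"offset": [[0,0,0],[0,0,0],[0,0,0],[-0.01,0,0],[-0.05,0,0],[-0.09,0,0],[-0.13,0,0],[-0.13,0,0]], "dr": [[0,0,0],[0,0,0],[0,0,0],[0,0,0],[0,0,0],[0,0,0],[0,0,0],[0,0,0]], "fingers": 0.24}}

```text
time: 21.75
ee_pos: [0.6845, -0.0025, 0.0755]
tool_rot: [1.189, 1.219, -1.185]
ft_force: [0.9, -0.1, 0.1]
width: 0.0224
```

Run:
```python
from plan import *
f=grab_frame('wrist');save('w8',f)
rel((.426,.0078,.08,62.6),(.426,.0078,.003,62.6))
```

```text
t 21.8 pos [ 0.683  -0.0023  0.0733] jaw 1.7 q6 -0.2 w 0.0225 F [-0.3  0.6 -0.5]
 -> 0.426 0.0078 0.047 turn 60.9 offset [0.0348, -0.3422, -0.0236] dr [-0.677, 0.0, -0.0]
 -> 0.426 0.0078 0.047 turn -119.1 offset [0.0348, -0.3422, -0.0236] dr [1.323, -0.0, -0.0]
 -> 0.426 0.0078 -0.030000000000000002 turn 60.9 offset [0.1375, -0.3423, -0.0236] dr [-0.677, 0.0, -0.0]
 -> 0.426 0.0078 -0.030000000000000002 turn -119.1 offset [0.1375, -0.3423, -0.0236] dr [1.323, -0.0, -0.0]
```

View pics/w8.png

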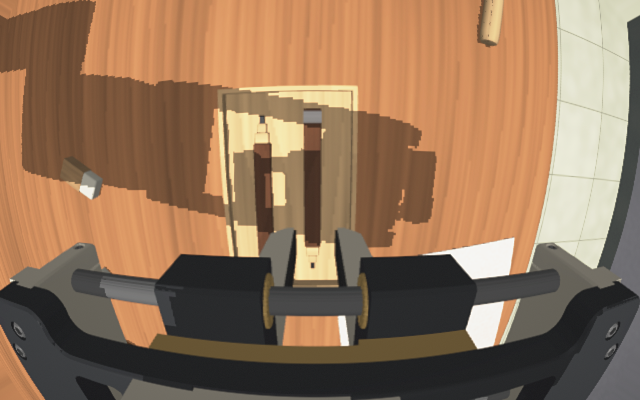

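Both pencils lie side by side on the tray floor, at columns 262 and 313. Next is eraser A at (0.426, 0.008).

Request:
{"name": "carry_out", "arguments": {"offset": [[0,-0.342,-0.024],[0,-0.342,-0.024],[0,-0.342,-0.024],[0.035,-0.342,-0.024],[0.035,-0.342,-0.024],[0.035,-0.342,-0.024],[0.035,-0.342,-0.024],[0.035,-0.342,-0.024],[0.035,-0.342,-0.024],[0.035,-0.342,-0.024]], "dr": [[-0.677,0,0],[-0.677,0,0],[-0.677,0,0],[-0.677,0,0],[-0.677,0,0],[-0.677,0,0],[-0.677,0,0],[-0.677,0,0],[-0.677,0,0],[-0.677,0,0]], "fingers": 0.55}}

```text
time: 23.05
ee_pos: [0.4262, 0.0081, 0.0467]
tool_rot: [0.375, 1.537, -0.375]
ft_force: [0.4, 0.7, -1.0]
width: 0.0512
```

Run:
```python
from plan import *
f=grab_frame('wrist');save('w9',f)
rel((.426,.0078,.003,62.6))
```

```text
t 23.1 pos [0.4262 0.0082 0.0468] jaw 62.6 q6 -1.34 w 0.0514 F [-0.2 -0.1  1.1]
 -> 0.426 0.0078 -0.030000000000000002 turn 0.0 offset [0.1023, -0.0005, -0.0001] dr [-0.0, 0.0, -0.0]
 -> 0.426 0.0078 -0.030000000000000002 turn -180.0 offset [0.1023, -0.0005, -0.0001] dr [2.0, -0.0, -0.001]
```

View pics/w9.png

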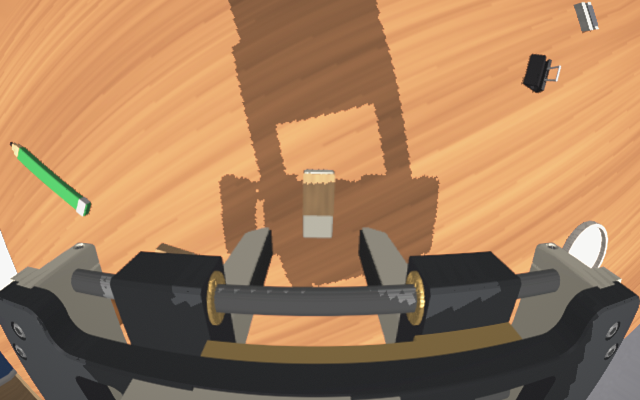

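Eraser A is centred (column 318) and aligned. I grasp it.

Request:
{"name": "carry_out", "arguments": {"offset": [[0.03,0,0],[0.07,0,0],[0.095,0,0],[0.102,0,0],[0.102,0,0],[0.102,0,0]], "dr": [[0,0,0],[0,0,0],[0,0,0],[0,0,0],[0,0,0],[0,0,0]]}}

```text
time: 23.85
ee_pos: [0.427, 0.0079, -0.029]
tool_rot: [0.375, 1.536, -0.375]
ft_force: [-0.2, 0.4, -0.2]
width: 0.0512
```

Request:
{"name": "carry_out", "arguments": {"offset": [[0,0,0],[0,0,0],[0,0,0],[0,0,0],[0,0,0],[0,0,0]], "dr": [[0,0,0],[0,0,0],[0,0,0],[0,0,0],[0,0,0],[0,0,0]], "fingers": 0}}

```text
time: 24.6
ee_pos: [0.4272, 0.0079, -0.0288]
tool_rot: [0.375, 1.536, -0.375]
ft_force: [0.0, 1.0, 5.1]
width: 0.0237
```

Run:
```python
from plan import *
a=np.radians(6.5);u=np.array([np.cos(a),np.sin(a)]);v=np.array([-u[1],u[0]]);c=np.array([.6102,-.2694])
q=(c+.024*u+.014*v).round(4);rel((*q,.06,6.5),(*q,.0075,6.5));print((c-.024*u-.014*v).round(4))
```

```text
t 24.6 pos [ 0.4272  0.0079 -0.0288] jaw 62.6 q6 -1.34 w 0.0237 F [0.  1.  5.1]
 -> 0.6325 -0.2528 0.026999999999999996 turn -56.1 offset [-0.0735, -0.1825, 0.4033] dr [0.623, 0.001, -0.001]
 -> 0.6325 -0.2528 0.026999999999999996 turn 123.9 offset [-0.0735, -0.1825, 0.4033] dr [-1.377, 0.001, 0.002]
 -> 0.6325 -0.2528 -0.025500000000000002 turn -56.1 offset [-0.0035, -0.1825, 0.4031] dr [0.623, 0.001, -0.001]
 -> 0.6325 -0.2528 -0.025500000000000002 turn 123.9 offset [-0.0035, -0.1825, 0.4031] dr [-1.377, 0.001, 0.002]
[ 0.5879 -0.286 ]
```

Request:
{"name": "carry_out", "arguments": {"offset": [[-0.05,0,0],[-0.13,0,0],[-0.14,-0.182,0.403],[-0.14,-0.182,0.403],[-0.14,-0.182,0.403],[-0.14,-0.182,0.403],[-0.14,-0.182,0.403],[-0.14,-0.182,0.403],[-0.14,-0.182,0.403],[-0.1,-0.182,0.403],[-0.074,-0.182,0.403],[-0.074,-0.182,0.403]], "dr": [[0,0,0],[0,0,0],[0.623,0,0],[0.623,0,0],[0.623,0,0],[0.623,0,0],[0.623,0,0],[0.623,0,0],[0.623,0,0],[0.623,0,0],[0.623,0,0],[0.623,0,0]]}}

```text
time: 26.1
ee_pos: [0.6305, -0.2504, 0.0252]
tool_rot: [1.125, 1.264, -1.124]
ft_force: [-0.5, -0.6, 0.2]
width: 0.0235
```

Run:
```python
from plan import *
rel((.6325,-.2528,.0085,6.5))
```

```text
t 26.1 pos [ 0.6305 -0.2504  0.0252] jaw 6.6 q6 -0.66 w 0.0235 F [-0.5 -0.6  0.2]
 -> 0.6325 -0.2528 -0.0245 turn -0.1 offset [0.0662, 0.0024, 0.0036] dr [0.001, -0.001, 0.001]
 -> 0.6325 -0.2528 -0.0245 turn 179.9 offset [0.0662, 0.0024, 0.0036] dr [-1.999, -0.002, -0.002]
```

Request:
{"name": "carry_out", "arguments": {"offset": [[0.02,0.002,0.003],[0.04,0.002,0.003],[0.055,0.002,0.003],[0.066,0.002,0.003],[0.066,0.002,0.003],[0.066,0.002,0.003]], "dr": [[0,0,0],[0,0,0],[0,0,0],[0,0,0],[0,0,0],[0,0,0]]}}

```text
time: 26.85
ee_pos: [0.6323, -0.2525, -0.0243]
tool_rot: [1.125, 1.264, -1.124]
ft_force: [0.1, 0.0, 0.2]
width: 0.0236
```

Request:
{"name": "carry_out", "arguments": {"offset": [[0,0,0],[0,0,0],[0,0,0],[-0.01,0,0],[-0.05,0,0],[-0.09,0,0],[-0.13,0,0],[-0.13,0,0]], "dr": [[0,0,0],[0,0,0],[0,0,0],[0,0,0],[0,0,0],[0,0,0],[0,0,0],[0,0,0]], "fingers": 0.34}}

```text
time: 27.85
ee_pos: [0.6345, -0.2538, 0.0769]
tool_rot: [1.125, 1.257, -1.122]
ft_force: [-0.5, -0.3, -0.5]
width: 0.0314
```

Run:
```python
from plan import *
save('w10',grab_frame('wrist'))
rel((.4222,-.1302,.08,-44.5))
```

```text
t 27.9 pos [ 0.6333 -0.2532  0.0747] jaw 6.6 q6 -0.66 w 0.0317 F [ 0.1  0.1 -1. ]
 -> 0.4222 -0.1302 0.047 turn -51.1 offset [0.0367, -0.2608, -0.1952] dr [0.568, -0.0, -0.001]
 -> 0.4222 -0.1302 0.047 turn 128.9 offset [0.0367, -0.2608, -0.1952] dr [-1.432, 0.001, -0.0]
```

Request:
{"name": "carry_out", "arguments": {"offset": [[0,-0.261,-0.195],[0,-0.261,-0.195],[0,-0.261,-0.195],[0.037,-0.261,-0.195],[0.037,-0.261,-0.195],[0.037,-0.261,-0.195],[0.037,-0.261,-0.195],[0.037,-0.261,-0.195],[0.037,-0.261,-0.195],[0.037,-0.261,-0.195]], "dr": [[0.568,0,0],[0.568,0,0],[0.568,0,0],[0.568,0,0],[0.568,0,0],[0.568,0,0],[0.568,0,0],[0.568,0,0],[0.568,0,0],[0.568,0,0]], "fingers": 0.55}}

```text
time: 29.15
ee_pos: [0.4223, -0.1305, 0.0467]
tool_rot: [1.755, 0.735, -1.753]
ft_force: [0.2, 0.6, -0.3]
width: 0.0507
```

Run:
```python
from plan import *
f=grab_frame('wrist');save('w11',f)
rel((.4222,-.1302,.003,-44.5))
a=np.load('pics/w10.npz')['color']
cv2.imwrite('pics/c11.png',np.hstack([a[40:300,140:500],f['color'][40:300,140:500]])[:,:,::-1])
```

```text
t 29.2 pos [ 0.4222 -0.1304  0.0468] jaw -44.5 q6 0.22 w 0.0511 F [-0.5  0.2 -0.3]
 -> 0.4222 -0.1302 -0.030000000000000002 turn 0.0 offset [0.1023, -0.0003, -0.0001] dr [-0.0, -0.001, -0.0]
 -> 0.4222 -0.1302 -0.030000000000000002 turn -180.0 offset [0.1023, -0.0003, -0.0001] dr [2.0, -0.001, 0.001]
```

View pics/c11.png

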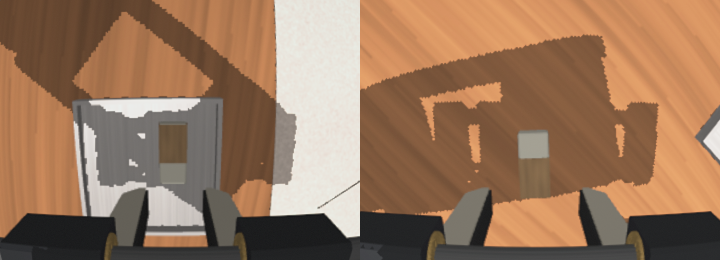

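Left: eraser A lies flat in the square tray, at crop (173,150). Right: eraser B is centred between the fingers at crop (533,165). I grasp it.

Request:
{"name": "carry_out", "arguments": {"offset": [[0.03,0,0],[0.07,0,0],[0.095,0,0],[0.102,0,0],[0.102,0,0],[0.102,0,0]], "dr": [[0,0,0],[0,0,0],[0,0,0],[0,0,0],[0,0,0],[0,0,0]]}}

```text
time: 29.95
ee_pos: [0.423, -0.1308, -0.029]
tool_rot: [1.756, 0.734, -1.752]
ft_force: [0.1, -0.2, -0.1]
width: 0.0515
```

Request:
{"name": "carry_out", "arguments": {"offset": [[0,0,0],[0,0,0],[0,0,0],[0,0,0],[0,0,0],[0,0,0]], "dr": [[0,0,0],[0,0,0],[0,0,0],[0,0,0],[0,0,0],[0,0,0]], "fingers": 0}}

```text
time: 30.7
ee_pos: [0.4231, -0.1308, -0.0288]
tool_rot: [1.756, 0.734, -1.752]
ft_force: [-1.0, 0.9, 4.8]
width: 0.0236
```

Run:
```python
from plan import *
rel((.5879,-.286,.06,6.5))
```

```text
t 30.7 pos [ 0.4231 -0.1308 -0.0288] jaw -44.5 q6 0.22 w 0.0236 F [-1.   0.9  4.8]
 -> 0.5879 -0.286 0.026999999999999996 turn 51.0 offset [-0.0737, 0.302, -0.0066] dr [-0.567, -0.0, -0.002]
 -> 0.5879 -0.286 0.026999999999999996 turn -129.0 offset [-0.0737, 0.302, -0.0066] dr [1.433, -0.002, 0.0]
```

Request:
{"name": "carry_out", "arguments": {"offset": [[-0.05,0,0],[-0.13,0,0],[-0.14,0.302,-0.007],[-0.14,0.302,-0.007],[-0.14,0.302,-0.007],[-0.14,0.302,-0.007],[-0.14,0.302,-0.007],[-0.14,0.302,-0.007],[-0.1,0.302,-0.007],[-0.074,0.302,-0.007],[-0.074,0.302,-0.007],[-0.074,0.302,-0.007]], "dr": [[0,0,0],[0,0,0],[-0.567,0,0],[-0.567,0,0],[-0.567,0,0],[-0.567,0,0],[-0.567,0,0],[-0.567,0,0],[-0.567,0,0],[-0.567,0,0],[-0.567,0,0],[-0.567,0,0]]}}

```text
time: 32.2
ee_pos: [0.5884, -0.2858, 0.028]
tool_rot: [1.126, 1.257, -1.124]
ft_force: [0.4, 0.1, 0.1]
width: 0.0237
```

Run:
```python
from plan import *
rel((.5879,-.286,.0085,6.5))
```

```text
t 32.2 pos [ 0.5884 -0.2858  0.028 ] jaw 6.5 q6 -0.74 w 0.0237 F [0.4 0.1 0.1]
 -> 0.5879 -0.286 -0.0245 turn 0.0 offset [0.07, -0.0009, 0.0001] dr [-0.0, 0.001, -0.002]
 -> 0.5879 -0.286 -0.0245 turn -180.0 offset [0.07, -0.0009, 0.0001] dr [2.0, -0.003, -0.002]
```

Request:
{"name": "carry_out", "arguments": {"offset": [[0.02,-0.001,0],[0.04,-0.001,0],[0.06,-0.001,0],[0.07,-0.001,0],[0.07,-0.001,0],[0.07,-0.001,0]], "dr": [[0,0,0],[0,0,0],[0,0,0],[0,0,0],[0,0,0],[0,0,0]]}}

```text
time: 32.95
ee_pos: [0.5878, -0.286, -0.0248]
tool_rot: [1.126, 1.257, -1.124]
ft_force: [0.4, -0.6, -0.5]
width: 0.0236
```

Request:
{"name": "carry_out", "arguments": {"offset": [[0,0,0],[0,0,0],[0,0,0],[-0.01,0,0],[-0.05,0,0],[-0.1,0,0],[-0.16,0,0],[-0.16,0,0]], "dr": [[0,0,0],[0,0,0],[0,0,0],[0,0,0],[0,0,0],[0,0,0],[0,0,0],[0,0,0]], "fingers": 0.34}}

```text
time: 33.95
ee_pos: [0.5902, -0.2877, 0.1006]
tool_rot: [1.125, 1.247, -1.122]
ft_force: [-0.2, 0.6, -0.1]
width: 0.0317
```

Run:
```python
from plan import *
save('w12',grab_frame('wrist'))
rel((.4241,-.241,.13,6.5))
```

```text
t 34.0 pos [ 0.5888 -0.2867  0.098 ] jaw 6.5 q6 -0.74 w 0.0318 F [-0.3 -0.4 -0.7]
 -> 0.4241 -0.241 0.097 turn 0.0 offset [-0.0006, -0.2113, -0.0853] dr [-0.0, 0.003, -0.004]
 -> 0.4241 -0.241 0.097 turn -180.0 offset [-0.0006, -0.2113, -0.0853] dr [2.0, -0.007, -0.005]
```

Request:
{"name": "carry_out", "arguments": {"offset": [[0,-0.211,-0.085],[0,-0.211,-0.085],[0,-0.211,-0.085],[0,-0.211,-0.085],[0,-0.211,-0.085],[0,-0.211,-0.085],[0,-0.211,-0.085],[0,-0.211,-0.085]], "dr": [[0,0.003,-0.004],[0,0.003,-0.004],[0,0.003,-0.004],[0,0.003,-0.004],[0,0.003,-0.004],[0,0.003,-0.004],[0,0.003,-0.004],[0,0.003,-0.004]], "fingers": 1}}

```text
time: 35.0
ee_pos: [0.4248, -0.2413, 0.0963]
tool_rot: [1.126, 1.26, -1.125]
ft_force: [-0.1, -0.3, 0.0]
width: 0.0925
```

Run:
```python
from plan import *
f=grab_frame('wrist');save('w13',f)
rel((.4241,-.241,.018,6.5))
a=np.load('pics/w12.npz')['color']
cv2.imwrite('pics/c13.png',np.hstack([a[40:300,140:500],f['color'][40:300,140:500]])[:,:,::-1])
for z in(.03,.06):print(wproj(f,np.array([.4241,-.241,z])))
```

```text
t 35.05 pos [ 0.4247 -0.2412  0.0964] jaw 6.5 q6 -0.86 w 0.0931 F [-0.   0.   0.3]
 -> 0.4241 -0.241 -0.015000000000000003 turn 0.0 offset [0.1485, -0.0007, -0.0004] dr [-0.0, -0.0, -0.0]
 -> 0.4241 -0.241 -0.015000000000000003 turn -180.0 offset [0.1485, -0.0007, -0.0004] dr [2.0, -0.0, 0.0]
[313.71192618 195.28989721]
[313.58757752 205.48747779]
```

View pics/c13.png

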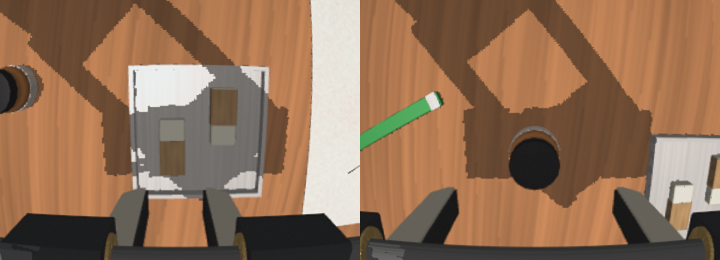

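Left: both erasers lie flat in the square tray, at crop (173,147) and (224,117). Right: the jar is centred between the open fingers at crop (534,160). I descend and grip the glass.

Request:
{"name": "carry_out", "arguments": {"offset": [[0.03,-0.001,0],[0.06,-0.001,0],[0.09,-0.001,0],[0.12,-0.001,0],[0.14,-0.001,0],[0.148,-0.001,0],[0.148,-0.001,0],[0.148,-0.001,0]], "dr": [[0,0,0],[0,0,0],[0,0,0],[0,0,0],[0,0,0],[0,0,0],[0,0,0],[0,0,0]]}}

```text
time: 36.05
ee_pos: [0.4245, -0.2417, -0.014]
tool_rot: [1.125, 1.259, -1.125]
ft_force: [-0.3, -0.2, -0.7]
width: 0.0931
```

Request:
{"name": "carry_out", "arguments": {"offset": [[0,0,0],[0,0,0],[0,0,0],[0,0,0],[0,0,0],[0,0,0],[0,0,0],[0,0,0],[0,0,0]], "dr": [[0,0,0],[0,0,0],[0,0,0],[0,0,0],[0,0,0],[0,0,0],[0,0,0],[0,0,0],[0,0,0]], "fingers": 0}}

```text
time: 37.17
ee_pos: [0.4244, -0.2417, -0.014]
tool_rot: [1.125, 1.259, -1.125]
ft_force: [-0.2, 0.4, 0.2]
width: 0.0451
```

Run:
```python
from plan import *
rel((.6327,.2621,.1,6.5))
```

```text
t 37.17 pos [ 0.4244 -0.2417 -0.014 ] jaw 6.5 q6 -0.86 w 0.0451 F [-0.2  0.4  0.2]
 -> 0.6327 0.2621 0.067 turn 0.0 offset [-0.1082, 0.3518, -0.636] dr [-0.0, 0.001, -0.001]
 -> 0.6327 0.2621 0.067 turn -180.0 offset [-0.1082, 0.3518, -0.636] dr [2.0, -0.001, -0.001]
```

Gripped at 45 mm. I lift and carry it gently to the dish.

Request:
{"name": "carry_out", "arguments": {"offset": [[-0.03,0,0],[-0.07,0,0],[-0.108,0.01,-0.02],[-0.108,0.035,-0.064],[-0.108,0.07,-0.127],[-0.108,0.105,-0.191],[-0.108,0.141,-0.254],[-0.108,0.176,-0.318],[-0.108,0.211,-0.382],[-0.108,0.246,-0.445],[-0.108,0.281,-0.509],[-0.108,0.3,-0.545]], "dr": [[0,0,0],[0,0,0],[0,0,0],[0,0,0],[0,0,0],[0,0,0],[0,0,0],[0,0,0],[0,0,0],[0,0,0],[0,0,0],[0,0,0]]}}

```text
time: 38.67
ee_pos: [0.6021, 0.1927, 0.0664]
tool_rot: [1.124, 1.26, -1.123]
ft_force: [0.0, -0.1, -0.8]
width: 0.045
```

Run:
```python
from plan import *
rel((.6327,.2621,.1,6.5))
```

```text
t 38.67 pos [0.6021 0.1927 0.0664] jaw 6.6 q6 0.02 w 0.045 F [ 0.  -0.1 -0.8]
 -> 0.6327 0.2621 0.067 turn -0.1 offset [-0.0008, 0.0511, -0.0873] dr [0.001, 0.0, -0.001]
 -> 0.6327 0.2621 0.067 turn 179.9 offset [-0.0008, 0.0511, -0.0873] dr [-1.999, 0.001, 0.0]
```

Request:
{"name": "carry_out", "arguments": {"offset": [[0,0.02,-0.035],[0,0.04,-0.065],[0,0.051,-0.087],[0,0.051,-0.087],[0,0.051,-0.087],[0.03,0.051,-0.087],[0.05,0.051,-0.087],[0.07,0.051,-0.087],[0.08,0.051,-0.087],[0.08,0.051,-0.087]], "dr": [[0,0,0],[0,0,0],[0,0,0],[0,0,0],[0,0,0],[0,0,0],[0,0,0],[0,0,0],[0,0,0],[0,0,0]]}}

```text
time: 39.92
ee_pos: [0.6322, 0.2616, 0.0056]
tool_rot: [1.123, 1.261, -1.125]
ft_force: [-0.2, 0.1, -0.8]
width: 0.0448
```

Run:
```python
from plan import *
f=grab_frame('side');save('s14',f)
cv2.imwrite('pics/c14.png',cv2.resize(f['color'][150:300,100:300],(800,600))[:,:,::-1])
rel((.6327,.2621,.0235,6.5))
```

```text
t 39.98 pos [0.6328 0.2618 0.0064] jaw 6.6 q6 0.12 w 0.0453 F [ 0.3 -0.1 -0.9]
 -> 0.6327 0.2621 -0.009500000000000001 turn -0.1 offset [0.0212, -0.0001, -0.0004] dr [0.001, 0.0, -0.001]
 -> 0.6327 0.2621 -0.009500000000000001 turn 179.9 offset [0.0212, -0.0001, -0.0004] dr [-1.999, 0.001, 0.001]
```

View pics/c14.png

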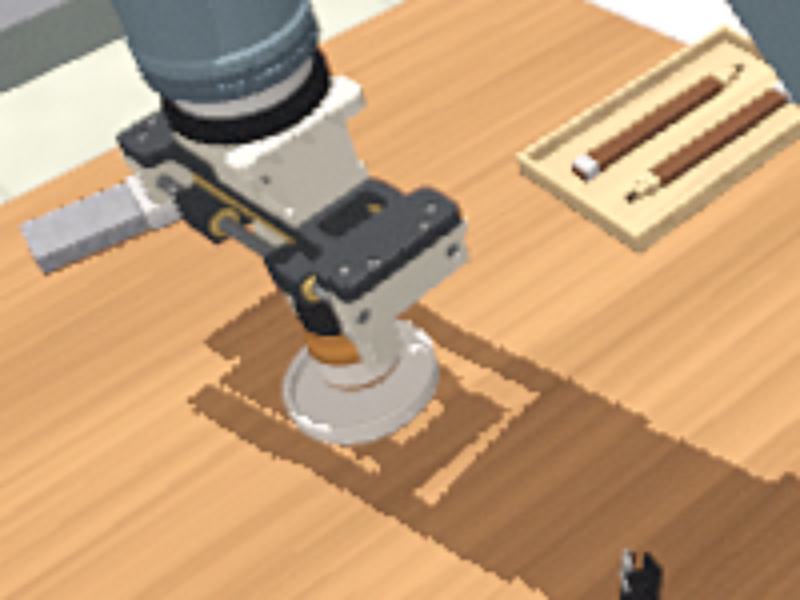

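Run:
```python
from h import *
f=dict(np.load('pics/s14.npz'))
def pr(X):
    p=f['R']@np.array(X)+f['t'];return ((np.array([f['fx']*p[0]/p[2]+f['cx'],f['fy']*p[1]/p[2]+f['cy']])-[100,150]+.5)*4).round(0)
print('dish rim centre',pr((.6327,.2621,.013)),'jar bottom centre',pr((.6327,.2621,.0205)))
th=np.linspace(0,6.28,60)
for r,z in((.042,.013),(.023,.0205)):
    P=np.array([pr((.6327+r*np.cos(t),.2621+r*np.sin(t),z)) for t in th]);print(P.min(0),P.max(0))
```

```text
dish rim centre [363. 372.] jar bottom centre [359. 363.]
[285. 317.] [438. 431.]
[317. 332.] [401. 395.]
```

The dish's outline and the jar's base match the predicted pixels to about 2 mm. I lower the last 16 mm and release.

Request:
{"name": "carry_out", "arguments": {"offset": [[0.006,0,0],[0.012,0,0],[0.017,0,0],[0.021,0,0],[0.021,0,0],[0.021,0,0]], "dr": [[0,0,0],[0,0,0],[0,0,0],[0,0,0],[0,0,0],[0,0,0]]}}

```text
time: 40.72
ee_pos: [0.6328, 0.2618, -0.0093]
tool_rot: [1.124, 1.26, -1.124]
ft_force: [0.9, 0.3, -1.8]
width: 0.0448
```

Request:
{"name": "carry_out", "arguments": {"offset": [[0,0,0],[0,0,0],[0,0,0],[0,0,0],[0,0,0],[0,0,0]], "dr": [[0,0,0],[0,0,0],[0,0,0],[0,0,0],[0,0,0],[0,0,0]], "fingers": 0.9}}

```text
time: 41.48
ee_pos: [0.6328, 0.2618, -0.0093]
tool_rot: [1.124, 1.26, -1.124]
ft_force: [0.1, 0.6, 0.2]
width: 0.0835
```

Request:
{"name": "carry_out", "arguments": {"offset": [[-0.01,0,0],[-0.03,0,0],[-0.06,0,0],[-0.1,0,0],[-0.15,0,0],[-0.2,0,0],[-0.2,0,0],[-0.2,-0.1,0.25],[-0.2,-0.1,0.35],[-0.2,-0.1,0.35],[-0.2,-0.1,0.35]], "dr": [[0,0,0],[0,0,0],[0,0,0],[0,0,0],[0,0,0],[0,0,0],[0,0,0],[0,0,0],[0,0,0],[0,0,0],[0,0,0]]}}

```text
time: 42.85
ee_pos: [0.5904, 0.014, 0.1404]
tool_rot: [1.124, 1.261, -1.124]
ft_force: [1.7, -0.3, -0.1]
width: 0.0839
```

Request:
{"name": "carry_out", "arguments": {"offset": [[0,-0.35,0.4],[0,-0.35,0.4],[0,-0.35,0.4],[0,-0.35,0.4],[0,-0.35,0.4],[0,-0.35,0.4],[0,-0.35,0.4],[0,-0.35,0.4],[0,-0.35,0.4],[0,-0.35,0.4]], "dr": [[0,0,0],[0,0,0],[0,0,0],[0,0,0],[0,0,0],[0,0,0],[0,0,0],[0,0,0],[0,0,0],[0,0,0]]}}

```text
time: 44.1
ee_pos: [0.3648, -0.313, 0.1403]
tool_rot: [1.123, 1.262, -1.122]
ft_force: [0.8, -0.3, -0.4]
width: 0.0837
```

Run:
```python
from m import *
f=grab_frame('top');save('top9',f);s=grab_frame('side');save('side9',s);o=get_obs();print(o['ee_pos'],o['time'])
measure(f,dict(clip=(203,208,232,236,.01,35),sh=(157,224,183,251,.013,35)))
a=cv2.resize(f['color'][80:320,150:500],(800,549))
cv2.imwrite('pics/c15.png',a[:,:,::-1])
```

```text
[ 0.36486259 -0.31321218  0.14038317] 44.2
clip xy [0.4091 0.2432] size [0.0219 0.0361] long axis deg from x 132.2
sh xy [0.3769 0.3497] size [0.0237 0.032 ] long axis deg from x 171.2
```

View pics/c15.png

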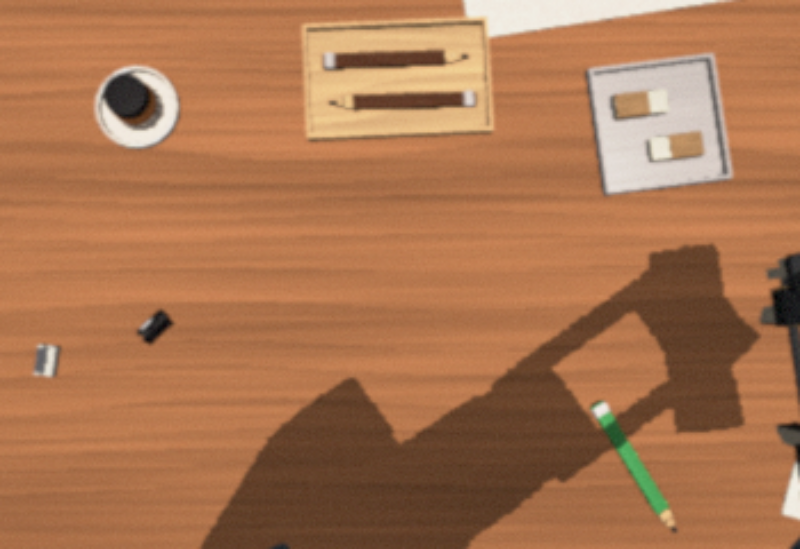

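Run:
```python
from h import *
f=dict(np.load('pics/top9.npz'))
pt=lambda x,y,z:ray(f,149.5+x/2.286,79.5+y/2.286,z)[:2]
j=pt(128,97.5,.064);print('jar',j,np.linalg.norm(j-[.6327,.2621]))
def loc(p,c,a):
    a=np.radians(a);d=p-c;return (np.array([[np.cos(a),np.sin(a)],[-np.sin(a),np.cos(a)]])@d).round(4)
for ends in(((324,61),(468,57)),((330,103),(476,98))):
    A,Bp=[pt(*e,.011) for e in ends];print('pencil',loc((A+Bp)/2,np.array([.6596,-.0032]),1.7),np.degrees(np.arctan2(*(Bp-A)[::-1]))%180)
for e in((640,104),(675,147)):print('eraser',loc(pt(*e,.018),np.array([.6102,-.2694]),6.5))
finish_job()
```

```text
jar [0.62919805 0.25705205] 0.006143731978105153
pencil [0.0217 0.0005] 91.28132783149852
pencil [-0.0217 -0.0049] 91.60927834336658
eraser [0.0229 0.0167]
eraser [-0.0253 -0.0126]
the job is handed in; nothing more can be done
```

The job was handed in at 44 s with everything where it should be. Both pencils lie in the long tray, both erasers in the square tray, and the ink jar stands in the round dish.

**Last checks (top view, after moving the arm clear):**

| Item | Measured | Limit |
|---|---|---|
| Pencils, across the tray | ±22 mm | 49 mm |
| Pencils, along the tray | 5 mm at most | 18 mm |
| Pencils, angle to the tray | under 1° | 20° (0.35 rad) |
| Erasers, from tray centre | 25 mm at most | 50 mm |
| Jar, from dish centre | about 6 mm | 16 mm |

- **Left alone:** the sharpener and binder clip measured at the same positions as at the start. The green pencil look-alike was never touched.
- **Not measured:** heights were only judged by eye from the pictures.

**What went wrong:**
- **First two pencil grasps:** both closed on nothing. Probing down to contact showed the real fingertips sit about 33 mm above the reported TCP. I corrected for that, and every later grasp worked first time.
- **Probe force:** it pressed on pencil B with about 22 N before I backed off.
- **Wrist camera:** its calibrated height also looked 6–10 mm too low, so I did not take heights from it.

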